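Step the decorating wheel to the ring marker

TASK

Turn the potter's decorating wheel to its next painting position: push the tab that sticks out of the wheel gently with a fingertip, until it points squarely at the middle of the ring-shaped marker on the board, then draw clear. Do not grip the tab, do not touch the cup that stands on the wheel, and leave everything else where it is.

Things in the scene. Friction and masses are not known exactly. Their poses are not given: they have to be found in the camera images.
- wheel (a joint): turn of the wheel on its board, in rad, growing counter-clockwise seen from above; 0 when the tab points along the board's -x axis; stops at -2.3 and +2.3, so the tab cannot pass the board's +x side. Held by friction wherever it is left (about 0.15 N m, no spring, no clicks: 1 to 2 N on the tab moves it)
- board: fixed round dark wooden board, 380 mm in diameter, its top 12 mm above the table; it carries an aluminium wheel 180 mm in diameter (top 30 mm above the table) in its centre and the four markers round the wheel. Origin: on the wheel's axis, at the table; z up
- tab_nose (a point): the nose of the dark steel tab, an upright plate that stands out radially from the wheel's rim and turns with the wheel: 12 mm thick, from 74 to 138 mm from the wheel's axis (then a nose 6 mm thick to 149 mm), its lower edge 24 mm and its upper edge 60 mm above the table. This point: the middle of the nose's outer end, 149 mm from the axis, 42 mm above the table; x points out along the middle of the tab, y across it, z up
- mark_ring: the marker to select: flat white ceramic ring, 38 mm outside, 22 mm hole, 6 mm thick, fixed on the board 168 mm from the wheel's axis, its top 18 mm above the table (the tab passes inside and above). Origin: its centre, on the board's top. The four markers stand at joint values of about -1.75, -0.85, 0.85 and 1.75; which stands where changes
- mark_square: another marker, the same way: solid white square, 34 mm
- mark_cross: another marker: white cross, 40 mm, bars 11 mm wide
- mark_disc: another marker: solid white disc without a hole, 36 mm in diameter
- cup: white footed conical cup being decorated, loose, standing in the middle of the wheel and turning with it: 77 mm high (top 107 mm above the table), rim 96 mm wide, 0.13 to 0.25 kg. Origin: centre of its foot
- cup_left: fired white footed cup, 76 mm high, rim 91 mm wide; loose bystander on the table left of the board. Origin: centre of its foot
- cup_right: the same kind of cup, right of the board. Origin: centre of its foot
- paint_jar: small jar with black cap, 34 mm wide, 42 mm high, standing on the board behind the wheel (on the side opposite joint value 0). Origin: centre of underside
- paint_bottle: paint bottle, 44 mm wide, 75 mm high, on the table left of and behind the board. Origin: centre of underside
- dish: small round metal paint dish, 46 mm wide, 12 mm high, on the table to the right. Origin: centre of underside
- knife: slim metal trimming knife lying on the table to the left, 130 mm long along its x axis, 6 mm thick. Origin: on its underside, near the middle
- brush: slim black-handled paint brush lying on the table to the right, 190 mm long along its x axis, 8 mm thick. Origin: under its middle

How it is judged:
By the outcome, as a careful person would: the job done as asked, in the order asked, and still so for the second after the job is handed in, with the robot touching nothing.
It also fails if it takes over 51 s, if anything falls off the work surface, if the arm or the gripper's body presses on something with over 40 N, if the wrist force passes 120 N, or if a joint passes its speed limit or range.

ROBOT

A 7-joint arm with a two-finger parallel gripper is mounted at the origin on the work surface. World frame = base frame: x ahead of the robot, y to its left, z up, the work surface at z = 0. Lengths are in m, angles in degrees, forces in N, time in s.
With the tool pointing down it reaches from about 0.425 to 0.875 m from the base axis. Payload 4.7 kg.
Tool frame: the origin (TCP) lies midway between the tips of the shut fingers; the grasp point (between the pads) lies env.grip_point_offset behind it (env.grip_point_offset is the distance from the TCP to the grasp point, in m); z points along the fingers, y is the line along which they close (so a half turn about z gives the same grasp; the last joint's range is limited). The gripper opens to 87 mm and grips with 3 to 60 N. Pads are 19 mm wide; open, the fingers measure 117 mm over their backs; the gripper's body (75 mm by 190 mm) begins 51 mm behind the grasp point.
Start: joints at [-67.89, 18.392, -4.016, 83.108, 1.295, 78.541, -3.26], TCP at [0.236, 0.606, 0.223] pointing down, gripper open.
Joint ranges: [-163.93, 163.93], [-17.29, 119.83], [-79.2, 71.16], [3.27, 140.29], [-89.18, 269.18], [5.43, 117.66], [-154.24, 154.24]. Speed limits (degrees/s): [147.25, 147.25, 180, 180, 180, 180, 180].

INTERFACE

Orientations are given as [roll, pitch, yaw] about the fixed x, y, z axes, in that order (R = Rz(yaw) Ry(pitch) Rx(roll)).
In Python, from cell import env gives the robot as it stands.
- The arm moves only by the shell command python3 -m creep 'ROWS' [FORCE]. ROWS is a JSON object of lists of equal length, an entry for each row: "translation": the shift along the tool's x, y, z in units of 0.08 m (1.0 is 0.08 m), a list of three; "turn": the turn, a rotation vector about the tool's x, y, z in units of 180 degrees (1.0 is 180 degrees), a list of three; "grip": the opening, from 0 (shut) to 1 (fully open). In form: {"translation": [[x, y, z], ...], "turn": [[ax, ay, az], ...], "grip": [grip, ...]}. A call has 1 to 5 rows; each row shifts and turns the commanded pose from where the row before left it, along the tool's axes as they then stand; what a row does not reach is not made up. A row lasts 1/8 s, in which the tool goes at most 62.5 mm and 10.7 degrees, less where a joint would pass 70% of its speed; a pose out of reach is approached as far as the arm can. A call with a number of a shift or a turn outside -1 to 1 is refused whole. A call with a gripper value outside its range is refused whole. The fingers move at their own pace and stop on an object; FORCE is the grip in N (left out, the last holds). Time passes only in rows, so rows that do not move let the fingers close. It gives the time, the measured TCP pose, the force, the opening and the grip force at its end, in the units of the state.
- env.get_obs(): the state, without advancing time (a new reading comes with each control period).
- env.read_camera(name): name is "scene" or "top"; returns a dict with "frame" (420x560x3 uint8, red, green, blue), "z_map" (420x560 float32, m along the optical axis (not along the pixel's ray), 0 where there is no reading), "K" (3x3 intrinsics, pixels), "rvec" (rotation vector, rad) and "tvec" (3), from world to camera coordinates, as OpenCV has them. Camera axes: x right, y down, z forward; pixel columns grow to the right and rows downward; lengths in m; the calibration is good to about 2 mm. A picture is of the moment at which its call begins.
- env.sign_off(): hands the job in; it is judged then, once.
The state is a dict: "time_s": time; "qpos": joint angles; "joint_velocities": joint speeds; "effort": joint torques, N m; "tool_pos": TCP position; "tool_rot": TCP orientation; "force": force on the tool from outside, world axes, zero at the start; "wrist_torque": the same for the moment, N m; "grip_width": finger opening in m; "grasp_force": force on a finger pad.
Only numpy, scipy, OpenCV 4.12 (cv2) and the standard library are available. Lean on these libraries where they do the work, as an engineer would, in place of code of your own. Each camera call takes 0.05 s, during which the arm holds its last target. There are 200 camera calls.

## Working session

There is one attempt and no reset: what is moved stays moved. The work goes in short steps, Python scripts to look and compute and a shell command to move; the robot and the scene stay as the last step left them, time stands still between calls to the robot, and variables do not carry over. Pictures are saved under pics/ and viewed, at most 10 in all, crops included, and the job is handed in when it is done.

```bash
mkdir -p pics
cat > h.py <<'E'
import numpy as np, cv2
from cell import env
def cam(n):
    c=env.read_camera(n); c['R']=cv2.Rodrigues(np.array(c['rvec'],float))[0]; c['t']=np.array(c['tvec'],float).ravel(); return c
def ray(c,u,v,z):
    d=c['R'].T@np.linalg.inv(c['K'])@np.array([u,v,1.]); o=-c['R'].T@c['t']
    return o+d*(z-o[2])/d[2]
def proj(c,p): 
    q=c['K']@(c['R']@np.array(p,float)+c['t']); return q[:2]/q[2]
def world(c):
    v,u=np.mgrid[0:420,0:560]; z=c['z_map']; 
    P=np.stack([u*z,v*z,z],-1)@np.linalg.inv(c['K']).T
    W=(P-c['t'])@c['R']; W[z==0]=np.nan; return W
def save(n,img): cv2.imwrite('pics/'+n,img[...,::-1])
E
python3 - <<'E'
from h import *
for n in('scene','top'):
    c=cam(n); save(n+'1.png',c['frame']); print(n,-c['R'].T@c['t'])
o=env.get_obs(); print(o['time_s'],o['tool_pos'],o['tool_rot'],o['grip_width'],env.grip_point_offset)
E
```

```text
scene [0.97693504 0.32499502 0.9864921 ]
top [ 0.42967071 -0.00201658  0.9786893 ]
0.1 [0.23599712 0.60509888 0.2215821 ] [-1.79901217e+02  6.72281190e-03  1.58700974e+02] 0.0870081330833095 0.0187
```

View pics/top1.png

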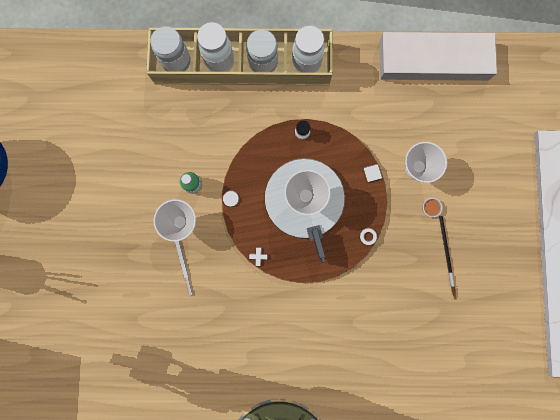

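View pics/scene1.png

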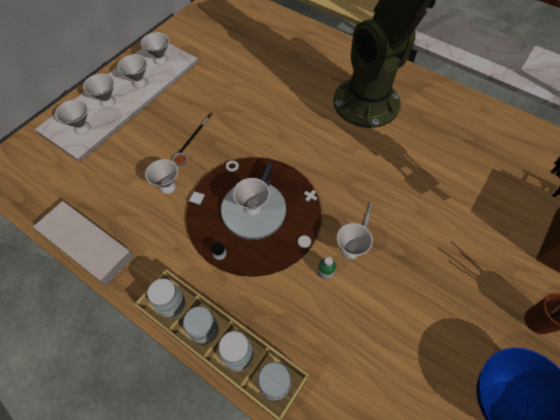

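The top view shows the board centred near (305,200), the tab running from (313,228) to (323,260), the ring at (368,237), the square at (373,173), the cross at (258,257) and the disc at (231,199). The scene view agrees. The tab has to go counter-clockwise, towards image right.

```bash
cat > m.py <<'E'
from h import *
def measure(c, verbose=True):
    f=c['frame'].astype(int); hsv=cv2.cvtColor(c['frame'],cv2.COLOR_RGB2HSV); W=world(c)
    win=np.zeros((420,560),bool); win[105:295,215:395]=1
    # markers: bright, grey, low height
    m=((hsv[...,1]<60)&(hsv[...,2]>150)&win).astype(np.uint8)
    cs,_=cv2.findContours(m,cv2.RETR_EXTERNAL,cv2.CHAIN_APPROX_NONE); out={}
    mk=[]
    for k in cs:
        a=cv2.contourArea(k)
        if 60<a<400:
            M=cv2.moments(k); mk.append(ray(c,M['m10']/a,M['m01']/a,.018))
    # board edge: brown vs table by red/green
    b=((f[...,0]<140)&(hsv[...,1]>140)&win).astype(np.uint8)
    b=cv2.morphologyEx(b,cv2.MORPH_OPEN,np.ones((5,5)))
    k=max(cv2.findContours(b,cv2.RETR_EXTERNAL,cv2.CHAIN_APPROX_NONE)[0],key=cv2.contourArea)
    P=np.array([ray(c,*p,.012)[:2] for p in cv2.convexHull(k)[:,0]])
    A=np.c_[2*P,np.ones(len(P))]; s=np.linalg.lstsq(A,(P**2).sum(1),rcond=None)[0]
    bc=s[:2]; r=np.sqrt(s[2]+bc@bc)
    # tab: top face by depth
    d=np.hypot(W[...,0]-bc[0],W[...,1]-bc[1])
    t=(W[...,2]>.05)&(W[...,2]<.07)&(d>.085)&(d<.155)&(f.max(-1)<130)&(hsv[...,1]<90)
    n,l,st,_=cv2.connectedComponentsWithStats(t.astype(np.uint8))
    i=1+np.argmax(st[1:,4]); v,u=np.nonzero(l==i)
    T=np.array([ray(c,a,b_,.06)[:2] for a,b_ in zip(u,v)])
    return mk,bc,r,T,W,(u,v)
def ang(p,bc): x,y=np.array(p[:2])-bc; return np.arctan2(-y,-x)  # from board -x, ccw
E
python3 - <<'E'
from m import *
c=cam('top'); mk,bc,r,T,W,uv=measure(c)
print('board',bc,r)
for p in mk: print(p, np.hypot(*(p[:2]-bc)), ang(p,bc))
print(len(T),T.mean(0),ang(T.mean(0),bc),np.hypot(*(T-bc).T).min(),np.hypot(*(T-bc).T).max(), np.nanmedian(W[uv[1],uv[0],2]))
dv=cv2.fitLine(T.astype(np.float32),cv2.DIST_L2,0,.01,.01).ravel(); print(dv, np.arctan2(dv[1],dv[0]))
save('tab1.png',cv2.resize(c['frame'][170:290,260:400],None,fx=4,fy=4,interpolation=cv2.INTER_CUBIC))
E
```

```text
board [ 0.55928678 -0.05170655] 0.18799514835067183
[0.42730504 0.05234529 0.018     ] 0.16806536494536004 -0.6676156854470562
[ 0.47462605 -0.19615959  0.018     ] 0.16743392941776264 1.040676578020404
[0.55763705 0.11662429 0.018     ] 0.1683389237048542 -1.5609960855138345
[ 0.61974321 -0.20765023  0.018     ] 0.167252536572383 1.9406381029191626
160 [ 0.44939424 -0.08203695] 0.2692961131342098 0.08507559769648407 0.14811922676034983 0.06004285803080382
[ 0.96260005  0.27092654  0.44939423 -0.08203695] 0.27435544
```

View pics/tab1.png

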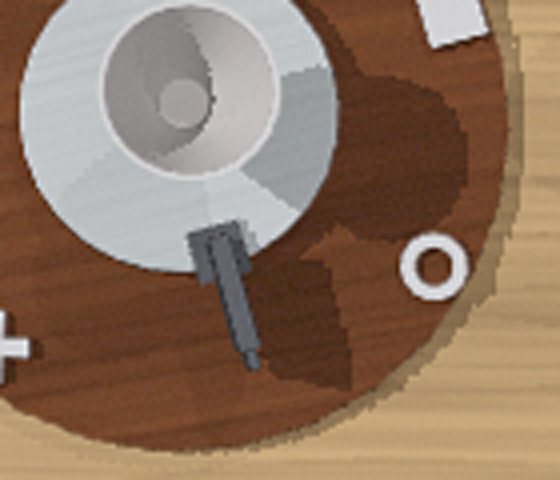

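```bash
python3 -m creep '{"translation":[[-0.44,-0.55,0],[-0.44,-0.55,0],[-0.44,-0.55,0],[-0.44,-0.55,0],[-0.44,-0.55,0]],"turn":[[0,0,0],[0,0,0],[0,0,0],[0,0,0],[0,0,0]],"grip":[0,0,0,0,0]}' 10
```

```text
time_s: 0.78
tool_pos: [0.3206, 0.3347, 0.2224]
tool_rot: [180.0, 0.0, 158.7]
force: [1.4, -0.7, 0.4]
grip_width: 0.045
grasp_force: 0.0
```

```bash
python3 -m creep '{"translation":[[-0.44,-0.55,0],[-0.44,-0.55,0],[-0.44,-0.55,0],[-0.44,-0.55,0],[-0.44,-0.55,0]],"turn":[[0,0,0],[0,0,0],[0,0,0],[0,0,0],[0,0,0]],"grip":[0,0,0,0,0]}'
```

```text
time_s: 1.4
tool_pos: [0.4045, 0.066, 0.2226]
tool_rot: [180.0, 0.0, 158.7]
force: [1.3, 0.7, 0.9]
grip_width: 0.0016
grasp_force: 0.0
```

```bash
python3 -m creep '{"translation":[[-0.44,-0.55,0],[-0.44,-0.55,0],[0,0,0],[0,0,0],[0,0,0]],"turn":[[0,0,0],[0,0,0],[0,0,0.055],[0,0,0.055],[0,0,0.055]],"grip":[0,0,0,0,0]}'
```

```text
time_s: 2.02
tool_pos: [0.4377, -0.04, 0.2223]
tool_rot: [-180.0, -0.0, 128.6]
force: [-0.6, -0.6, -0.0]
grip_width: -0.0
grasp_force: 0.0
```

```bash
python3 -m creep '{"translation":[[0,0,0],[0,0,0],[0,0,0],[0,0,0],[0,0,0]],"turn":[[0,0,0.055],[0,0,0.055],[0,0,0.055],[0,0,0.055],[0,0,0.055]],"grip":[0,0,0,0,0]}'
```

```text
time_s: 2.65
tool_pos: [0.4377, -0.0398, 0.2224]
tool_rot: [-180.0, -0.0, 79.2]
force: [0.1, -0.2, 0.6]
grip_width: 0.0008
grasp_force: 0.0
```

```bash
python3 -m creep '{"translation":[[0,0,0],[0,0,0],[0,0,0],[0,0,0],[0,0,0]],"turn":[[0,0,0.055],[0,0,0.055],[0,0,0.055],[0,0,0.055],[0,0,0.055]],"grip":[0,0,0,0,0]}'
```

```text
time_s: 3.28
tool_pos: [0.4377, -0.0398, 0.2224]
tool_rot: [-180.0, 0.0, 29.7]
force: [0.1, 0.0, 0.8]
grip_width: 0.0007
grasp_force: 0.0
```

```bash
python3 -m creep '{"translation":[[0,0,0],[0,0,0],[0,0,0.4],[0,0,0.4],[0,0,0.4]],"turn":[[0,0,0.04],[0,0,0.04],[0,0,0],[0,0,0],[0,0,0]],"grip":[0,0,0,0,0]}'
```

```text
time_s: 3.9
tool_pos: [0.4377, -0.0397, 0.1256]
tool_rot: [-180.0, -0.0, 15.6]
force: [-0.1, 0.2, 0.4]
grip_width: 0.0003
grasp_force: 0.0
```

```bash
python3 -m creep '{"translation":[[0,0,0.4],[0,0,0.4],[0,0,0.2],[0,0,0.1],[0,0,0]],"turn":[[0,0,0],[0,0,0],[0,0,0],[0,0,0],[0,0,0]],"grip":[0,0,0,0,0]}'
python3 - <<'E'
from h import *
c=cam('top');save('low.png',cv2.resize(c['frame'][150:310,220:400],None,fx=3,fy=3))
o=env.get_obs();print(o['tool_pos'],o['tool_rot'],o['force'])
E
```

```text
time_s: 4.53
tool_pos: [0.4381, -0.0398, 0.0388]
tool_rot: [180.0, -0.0, 15.6]
force: [0.9, 0.2, 0.2]
grip_width: 0.0006
grasp_force: 0.0
[ 0.43857145 -0.03975257  0.03922183] [ 1.79989914e+02 -6.72569344e-02  1.55980978e+01] [0.02667886 0.03477981 0.03184792]
```

View pics/low.png

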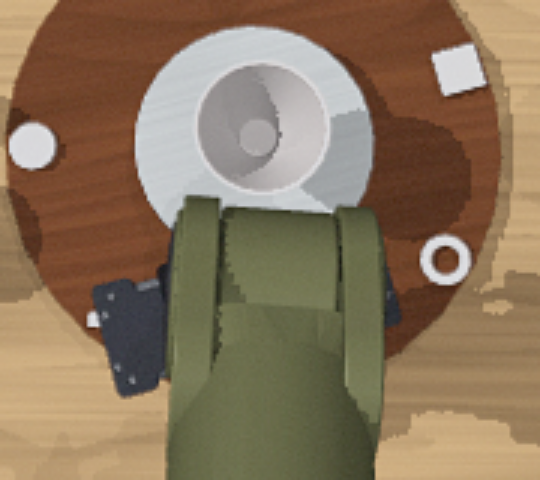

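The arm hides the tab from the top camera, so I'll find contact by feel.

```bash
python3 -m creep '{"translation":[[0,0.1,0],[0,0.1,0],[0,0.02,0],[0,0.02,0],[0,0,0]],"turn":[[0,0,0],[0,0,0],[0,0,0],[0,0,0],[0,0,0]],"grip":[0,0,0,0,0]}'
python3 - <<'E'
from h import *
c=cam('scene');save('sc2.png',cv2.resize(c['frame'][110:290,160:360],None,fx=3,fy=3))
o=env.get_obs();print(o['tool_pos'],o['force'])
E
```

```text
time_s: 5.2
tool_pos: [0.4431, -0.0582, 0.0386]
tool_rot: [-180.0, -0.0, 15.6]
force: [-0.5, -0.0, 0.6]
grip_width: 0.0006
grasp_force: 0.0
[ 0.44304058 -0.05814559  0.03852764] [ 0.02497994 -0.1080842   0.76589662]
```

View pics/sc2.png

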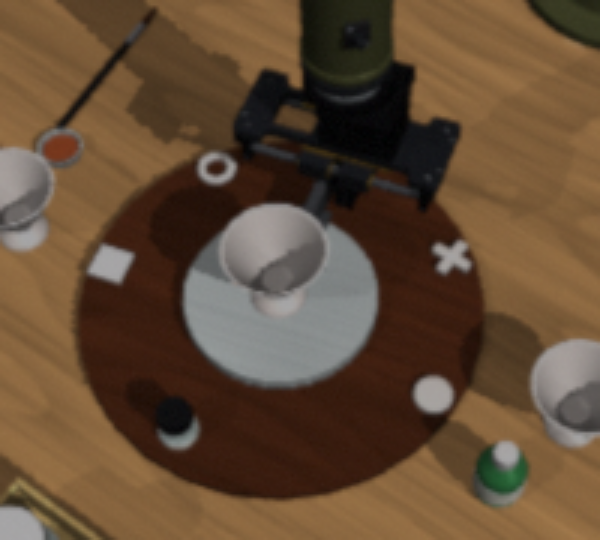

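The scene view shows the shut fingers beside the tab (crop 320,200), a few mm off it, with the ring at (217,168) ahead. I'll creep in to contact.

```bash
python3 -m creep '{"translation":[[0,0.025,0],[0,0.025,0],[0,0,0]],"turn":[[0,0,0],[0,0,0],[0,0,0]],"grip":[0,0,0]}'
```

```text
time_s: 5.62
tool_pos: [0.4442, -0.0623, 0.0386]
tool_rot: [180.0, -0.0, 15.6]
force: [0.1, 0.6, 0.5]
grip_width: 0.0003
grasp_force: 0.0
```

```bash
python3 -m creep '{"translation":[[0,0.025,0],[0,0.025,0],[0,0,0]],"turn":[[0,0,0],[0,0,0],[0,0,0]],"grip":[0,0,0]}'
```

```text
time_s: 6.0
tool_pos: [0.4453, -0.0662, 0.0386]
tool_rot: [180.0, -0.0, 15.6]
force: [-0.2, 0.0, -0.3]
grip_width: 0.0006
grasp_force: 0.0
```

```bash
python3 -m creep '{"translation":[[-0.009,0.075,0],[-0.009,0.075,0],[-0.009,0.075,0],[-0.009,0.075,0],[-0.009,0.075,0]],"turn":[[0,0,-0.0167],[0,0,-0.0167],[0,0,-0.0167],[0,0,-0.0167],[0,0,-0.0167]],"grip":[0,0,0,0,0]}';  python3 - <<'E'
from m import *
c=cam('scene');save('sc3.png',cv2.resize(c['frame'][110:290,160:360],None,fx=3,fy=3))
c=cam('top');save('t3.png',c['frame'])
W=world(c);bc=np.array([.5592,-.0517]);f=c['frame'].astype(int)
d=np.hypot(W[...,0]-bc[0],W[...,1]-bc[1]);t=(W[...,2]>.05)&(W[...,2]<.07)&(d>.085)&(d<.155)&(f.max(-1)<130)
P=W[t];print(len(P),P.mean(0) if len(P) else 0,ang(P.mean(0),bc))
o=env.get_obs();p=o['tool_pos'];print(p,o['force'],ang(p,bc),np.hypot(*(p[:2]-bc)))
E
```

```text
time_s: 6.62
tool_pos: [0.4529, -0.0946, 0.0385]
tool_rot: [-179.9, -0.0, 30.7]
force: [0.6, 1.1, 1.8]
grip_width: 0.0008
grasp_force: 0.7
73 [ 0.70747957 -0.04616616  0.05374984] -3.1042896314858583
[ 0.45305949 -0.09538621  0.038582  ] [ 0.01962048 -0.34601844 -0.41759187] 0.39045638165419533 0.11477931945381568
```

View pics/sc3.png

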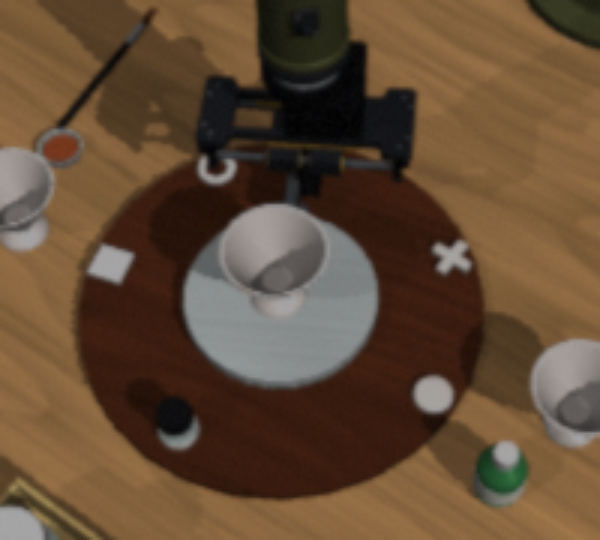

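The scene view shows the tab has swung with the finger, now at crop (297,185), with the cup still centred. I'll keep pushing.

```bash
python3 -m creep '{"translation":[[-0.009,0.075,0],[-0.009,0.075,0],[-0.009,0.075,0],[-0.009,0.075,0],[0,0,0]],"turn":[[0,0,-0.0167],[0,0,-0.0167],[0,0,-0.0167],[0,0,-0.0167],[0,0,0]],"grip":[0,0,0,0,0]}'
```

```text
time_s: 7.35
tool_pos: [0.4644, -0.1164, 0.0385]
tool_rot: [180.0, 0.0, 42.6]
force: [-1.1, -0.1, 0.7]
grip_width: 0.0003
grasp_force: 0.0
```

```bash
python3 -m creep '{"translation":[[-0.009,0.075,0],[-0.009,0.075,0],[-0.006,0.05,0],[-0.003,0.025,0],[0,0,0]],"turn":[[0,0,-0.0167],[0,0,-0.0167],[0,0,-0.011],[0,0,-0.0056],[0,0,0]],"grip":[0,0,0,0,0]}';  python3 - <<'E'
from m import *
c=cam('top');save('t4.png',cv2.resize(c['frame'][150:310,220:400],None,fx=3,fy=3))
o=env.get_obs();p=o['tool_pos'];bc=np.array([.5592,-.0517]);print(p,o['force'],ang(p,bc),np.hypot(*(p[:2]-bc)))
E
```

```text
time_s: 7.98
tool_pos: [0.4756, -0.1302, 0.0385]
tool_rot: [-180.0, 0.0, 51.6]
force: [-0.8, 0.3, -0.2]
grip_width: 0.0004
grasp_force: 0.3
[ 0.47558734 -0.13026173  0.0384718 ] [-0.55056912  0.26597137  0.95114501] 0.754263172555317 0.11473021125116199
```

View pics/t4.png

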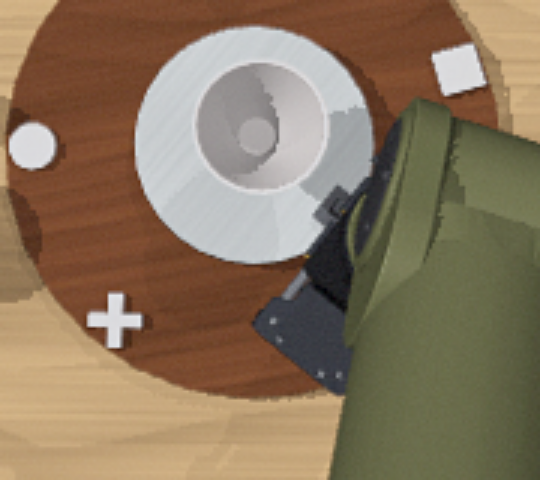

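The top view shows the tab's root at crop (335,210), with its nose hidden by the arm. I'll draw back to measure.

```bash
python3 -m creep '{"translation":[[0,-0.2,0],[0,-0.2,0],[0,0,-0.6],[0,0,-0.6],[0,0,-0.6]],"turn":[[0,0,0],[0,0,0],[0,0,0],[0,0,0],[0,0,0]],"grip":[0,0,0,0,0]}'
```

```text
time_s: 8.65
tool_pos: [0.4495, -0.1098, 0.184]
tool_rot: [-180.0, -0.0, 51.7]
force: [1.1, -0.7, -0.8]
grip_width: 0.0004
grasp_force: 0.0
```

```bash
python3 -m creep '{"translation":[[0.37,-0.29,0],[0.37,-0.29,0],[0.37,-0.29,0],[0.37,-0.29,0],[0,0,0]],"turn":[[0,0,0],[0,0,0],[0,0,0],[0,0,0],[0,0,0]],"grip":[0,0,0,0,0]}';  python3 - <<'E'
from m import *
c=cam('top');save('t5.png',cv2.resize(c['frame'][150:310,220:400],None,fx=3,fy=3))
o=env.get_obs();p=o['tool_pos'];bc=np.array([.5592,-.0517])
mk,_,_,T,W,uv=measure(c)
for p in mk: print(p, ang(p,bc))
print(len(T),T.mean(0),ang(T.mean(0),bc))
dv=cv2.fitLine(T.astype(np.float32),cv2.DIST_L2,0,.01,.01).ravel(); print(np.arctan2(dv[1],dv[0]))
E
```

```text
time_s: 9.28
tool_pos: [0.4501, 0.0433, 0.1824]
tool_rot: [-180.0, -0.0, 52.0]
force: [-0.3, -0.8, -0.1]
grip_width: 0.0004
grasp_force: 0.0
[ 0.47457991 -0.19664931  0.018     ] 1.0423805278525826
[ 0.61987659 -0.20774107  0.018     ] 1.9416539467037324
174 [ 0.48877407 -0.13753893] 0.8837139788865236
0.89542836
```

View pics/t5.png

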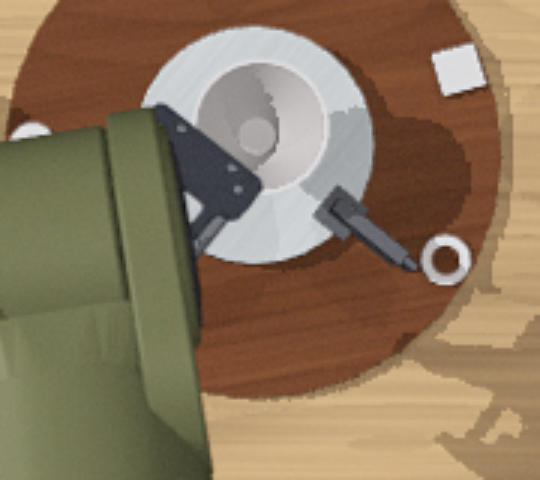

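The top view shows the tab clear, its nose at crop (415,267) just short of the ring at (446,260). I'll refine the angle and return to the same standoff.

```bash
cat > tab.py <<'E'
from m import *
def tab(c,bc,a0):
    W=world(c); f=c['frame'].astype(int); R=W[...,:2]-bc
    u=-np.array([np.cos(a0),np.sin(a0)]); n=np.array([-u[1],u[0]])
    s=R@u; t=R@n
    m=(W[...,2]>.057)&(W[...,2]<.064)&(s>.093)&(s<.136)&(abs(t)<.02)&(f.max(-1)<150)
    S,T=s[m],t[m]
    # midline: mean of the across-extent in bins along the tab
    b=np.arange(.093,.136,.004); i=np.digitize(S,b); mid=[];x=[]
    for k in set(i):
        if (i==k).sum()>=4: mid.append(np.median(T[i==k])); x.append(S[i==k].mean())
    k=np.polyfit(x,mid,1)
    return a0+np.mean(np.array(mid)/np.array(x)), a0+np.arctan(k[0]), m.sum(), T.min(),T.max()
E
python3 - <<'E'
from tab import *
for n in('top','scene'):
    c=cam(n); print(n,tab(c,np.array([.5592,-.0517]),.89))
c=cam('scene'); hsv=cv2.cvtColor(c['frame'],cv2.COLOR_RGB2HSV)
m=((hsv[...,1]<70)&(hsv[...,2]>120)).astype(np.uint8);
for k in cv2.findContours(m,cv2.RETR_EXTERNAL,cv2.CHAIN_APPROX_NONE)[0]:
    a=cv2.contourArea(k)
    if 40<a<400:
        M=cv2.moments(k); p=ray(c,M['m10']/a,M['m01']/a,.018); 
        q=p[:2]-[.5592,-.0517]
        if .15<np.hypot(*q)<.19: print(p,np.hypot(*q),ang(p,np.array([.5592,-.0517])))
E
python3 -m creep '{"translation":[[-0.37,0.29,0],[-0.37,0.29,0],[-0.37,0.29,0],[-0.37,0.29,0],[0,0,0]],"turn":[[0,0,0],[0,0,0],[0,0,0],[0,0,0],[0,0,0]],"grip":[0,0,0,0,0]}'
```

```text
top (np.float64(0.8873820306185795), np.float64(0.8955025935044164), np.int64(105), np.float64(-0.006049842232341718), np.float64(0.005980170595109488))
scene (np.float64(0.8718309837692366), np.float64(0.9039046255138694), np.int64(48), np.float64(-0.00781853771008874), np.float64(0.004209112879533017))
[0.55970426 0.12071437 0.018     ] 0.17241510548241137 -1.5737210378409847
[ 0.6223752  -0.20344352  0.018     ] 0.16436910565385426 1.9652995471416648
[0.4287268  0.05616156 0.018     ] 0.1692848846329555 -0.6908078451479831
time_s: 10.1
tool_pos: [0.4498, -0.1149, 0.1827]
tool_rot: [180.0, 0.0, 51.2]
force: [-0.6, -0.1, -0.2]
grip_width: 0.0003
grasp_force: 0.0
```

```bash
python3 -m creep '{"translation":[[0,0,0.6],[0,0,0.6],[0,0,0.6],[0,0,0]],"turn":[[0,0,0],[0,0,0],[0,0,0],[0,0,0]],"grip":[0,0,0,0]}'
```

```text
time_s: 10.6
tool_pos: [0.447, -0.11, 0.0357]
tool_rot: [-179.6, 0.3, 51.6]
force: [-0.1, -0.2, -0.1]
grip_width: 0.0001
grasp_force: 0.0
```

```bash
python3 -m creep '{"translation":[[0.02,0.15,-0.02],[0,0.15,-0.01],[0,0.1,0],[0,0,0],[0,0,0]],"turn":[[0,0,0],[0,0,0],[0,0,0],[0,0,0],[0,0,0]],"grip":[0,0,0,0,0]}'
```

```text
time_s: 11.22
tool_pos: [0.4766, -0.1292, 0.041]
tool_rot: [-180.0, -0.0, 51.6]
force: [-0.5, 1.2, -0.4]
grip_width: 0.001
grasp_force: 0.0
```

```bash
python3 -m creep '{"translation":[[-0.005,0.037,0],[-0.005,0.037,0],[-0.005,0.037,0],[-0.005,0.037,0],[-0.005,0.037,0]],"turn":[[0,0,-0.0083],[0,0,-0.0083],[0,0,-0.0083],[0,0,-0.0083],[0,0,-0.0083]],"grip":[0,0,0,0,0]}'
```

```text
time_s: 11.85
tool_pos: [0.4877, -0.1393, 0.0409]
tool_rot: [-180.0, -0.0, 59.2]
force: [-0.9, 0.1, 0.4]
grip_width: 0.0007
grasp_force: 0.6
```

```bash
python3 -m creep '{"translation":[[-0.002,0.018,0],[-0.001,0.01,0],[0,0,0],[0,0,0]],"turn":[[0,0,-0.004],[0,0,-0.0025],[0,0,0],[0,0,0]],"grip":[0,0,0,0]}'
python3 - <<'E'
from h import *
o=env.get_obs();p=np.array(o['tool_pos']);y=np.radians(o['tool_rot'][2]);r=p[:2]-[.5592,-.0517]
print(p,o['tool_rot'],r@[np.cos(y),np.sin(y)],r@[np.sin(y),-np.cos(y)],y)
E
```

```text
time_s: 12.35
tool_pos: [0.4895, -0.1408, 0.0409]
tool_rot: [180.0, 0.0, 60.3]
force: [-0.4, 0.2, 0.2]
grip_width: 0.0006
grasp_force: 0.3
[ 0.48948381 -0.14084198  0.04094136] [1.79984387e+02 1.81738673e-03 6.02881899e+01] -0.11197639749477212 -0.01636842989964007 1.0522274130398217
```

```bash
python3 -m creep '{"translation":[[0,-0.2,0],[0,-0.2,0],[0,0,-0.6],[0,0,-0.6],[0,0,-0.6]],"turn":[[0,0,0],[0,0,0],[0,0,0],[0,0,0],[0,0,0]],"grip":[0,0,0,0,0]}'
```

```text
time_s: 12.98
tool_pos: [0.4604, -0.1244, 0.1863]
tool_rot: [-180.0, -0.0, 60.3]
force: [0.2, -0.3, 0.1]
grip_width: 0.0006
grasp_force: 0.0
```

```bash
python3 -m creep '{"translation":[[0.4,-0.23,0],[0.4,-0.23,0],[0.4,-0.23,0],[0.4,-0.23,0],[0,0,0]],"turn":[[0,0,0],[0,0,0],[0,0,0],[0,0,0],[0,0,0]],"grip":[0,0,0,0,0]}';  python3 - <<'E'
from tab import *
c=cam('top');save('t6.png',cv2.resize(c['frame'][150:310,220:400],None,fx=4,fy=3.7))
bc=np.array([.5592,-.0517])
mk,_,_,T,W,uv=measure(c)
for p in mk: print(p, ang(p,bc))
print(tab(c,bc,1.04))
dv=cv2.fitLine(T.astype(np.float32),cv2.DIST_L2,0,.01,.01).ravel(); print(np.arctan2(dv[1],dv[0]),ang(T.mean(0),bc))
E
```

```text
time_s: 13.6
tool_pos: [0.4599, 0.026, 0.1848]
tool_rot: [-180.0, -0.0, 60.6]
force: [-0.3, 0.2, 0.3]
grip_width: 0.0007
grasp_force: 0.0
[ 0.47359786 -0.19651705  0.018     ] 1.036942634185249
[ 0.61987659 -0.20774107  0.018     ] 1.9416539467037324
(np.float64(1.0394404690893913), np.float64(1.0537234544043368), np.int64(101), np.float64(-0.005893053310015115), np.float64(0.006087972223744747))
1.0478245 1.0352446021506152
```

View pics/t6.png

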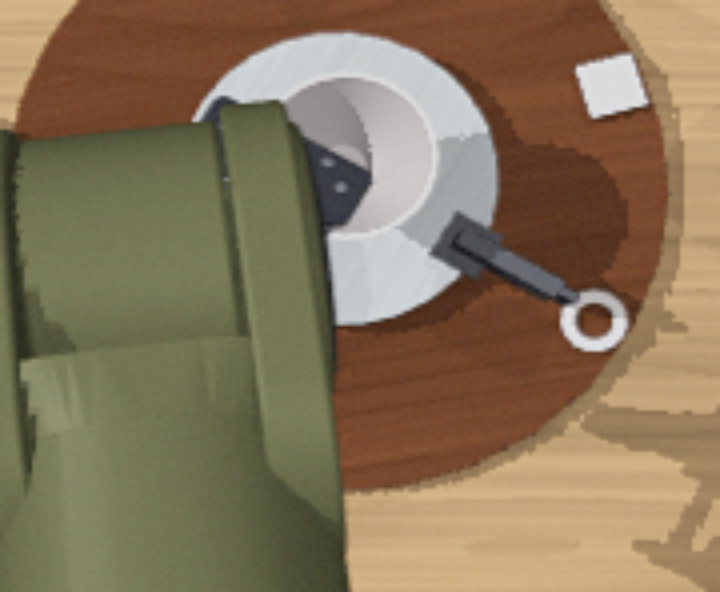

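The top view shows the tab's midline aimed at the ring's centre, with the nose at crop (570,297) and the ring at (594,321). The measured tab angle is 1.04 to 1.05 rad against 1.04 for the ring. The gripper is well clear, so I'm handing in.

```bash
python3 -c "
from cell import env
print(env.sign_off())"
```

```text
the job is handed in; nothing more can be done
None
```

The wheel's tab now points at the middle of the ring marker, within about 0.01 rad by the top camera. It was pushed with shut fingertips in two passes, the cup was not touched, and the arm was drawn clear before I handed the job in at about 14 s.

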